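# Put the blind-tasting flasks back on their own mats

### The job

The three stoppered sample flasks of this blind tasting have each been put on the wrong cork mat: rearrange them so that each flask stands upright in the middle of the mat that has the shape of its own foot (round on round, square on square, oblong on oblong; how they are turned does not matter). Use the empty steel tray to park a flask on the way: a flask may stand only on a mat or on the tray, never on the bare table or the score sheets. Set the flasks down gently, do not drop or tip them, and leave the tasting glass, the cardboard tub and the bread where they are.

Things in the scene. Friction and masses are not known exactly. Their poses are not given: they have to be found in the camera images.
- round_flask: green glass flask, round body 56 mm across and 85 mm high with a short conical shoulder; 150 mm high in all, the tallest. Starts on the square mat. Its top 55 mm is a glass neck 25 mm across that carries a fixed round cork, 30 mm across and the topmost 31 mm: hold it there (below the cork a lip 32 mm across, 5 mm high). Up to 450 g, loose, upright. Origin: centre of the foot's underside, z up.
- square_flask: green glass flask, low square body 64 x 64 mm and 50 mm high; 110 mm high in all, the lowest. Starts on the oblong mat. Its top 55 mm is a glass neck 25 mm across that carries a fixed round cork, 30 mm across and the topmost 31 mm: hold it there (below the cork a lip 32 mm across, 5 mm high). Up to 450 g, loose, upright. Origin: centre of the foot's underside, z up, x and y along the sides.
- oblong_flask: green glass flask, flat oblong body 84 mm (its x) by 40 mm (its y) and 70 mm high; 130 mm high in all. Starts on the round mat. Its top 55 mm is a glass neck 25 mm across that carries a fixed round cork, 30 mm across and the topmost 31 mm: hold it there (below the cork a lip 32 mm across, 5 mm high). Up to 450 g, loose, upright. Origin: centre of the foot's underside, z up.
- round_mat: round cork mat, 100 mm across, fixed to the table, its top 8 mm above the table. Origin: centre of the underside, z up.
- square_mat: square cork mat, 100 x 100 mm, fixed to the table, its top 8 mm above the table. Origin: centre of the underside, z up, x and y along its sides.
- oblong_mat: oblong cork mat, 130 mm (its x) by 90 mm (its y), fixed to the table, its top 8 mm above the table. Origin: centre of the underside, z up.
- tray: flat square steel tray, 110 x 110 mm, empty at the start, fixed to the table, its top 8 mm above the table. Origin: centre of the underside, z up; no rim to speak of (2 mm).
- glass: empty stemmed tasting glass, clear, 155 mm high, 64 mm across at its widest, standing upright, loose; to be left alone. Origin: centre of its foot's underside
- tub: open brown cardboard tub (spittoon), 120 mm high, 116 mm across at the rim, loose; to be left alone. Origin: centre of its underside
- bread: piece of bread, 75 x 55 x 42 mm high, loose; to be left alone. Origin: centre of its underside
Things that resemble listed ones, but are neither listed nor needed, are in the scene too. Leave any red look-alike of the round_flask alone.

How it is judged (in metres and radians):
At the end, for the whole second after the job is handed in: Each flask stands upright (within 0.1 rad), released and at rest on the mat of its own shape, its centre within 15 mm of the mat's centre (horizontal distance between round_flask and round_mat below 0.015 m and height (world z) of round_flask between 0.004 and 0.012 m and angle between each of round_flask, square_flask, oblong_flask's own z axis and vertical below 0.1 rad and linear speed of each of round_flask, square_flask, oblong_flask below 0.02 m/s and contact force between the fingers and round_flask below 0.1 N and horizontal distance between square_flask and square_mat below 0.015 m and height (world z) of square_flask between 0.004 and 0.012 m and contact force between the fingers and square_flask below 0.1 N and horizontal distance between oblong_flask and oblong_mat below 0.015 m and height (world z) of oblong_flask between 0.004 and 0.012 m and contact force between the fingers and oblong_flask below 0.1 N); the robot touches nothing.
It fails at once if a flask tips over (leans more than 0.6 rad) (angle between any of round_flask, square_flask, oblong_flask's own z axis and vertical above 0.6 rad).
It fails at once if a flask is set on the bare table or a score sheet (its foot lower than 4 mm above the table) (height (world z) of any of round_flask, square_flask, oblong_flask below 0.004 m).
It fails at once if a flask is dropped (falls free of the fingers faster than 0.5 m/s, as from more than about 13 mm) ((contact force between the fingers and round_flask below 0.05 N and linear speed of round_flask above 0.5 m/s) or (contact force between the fingers and square_flask below 0.05 N and linear speed of square_flask above 0.5 m/s) or (contact force between the fingers and oblong_flask below 0.05 N and linear speed of oblong_flask above 0.5 m/s)).
It fails at once if the tasting glass, the tub or the bread is moved by more than 20 mm or tipped over (distance of any of glass, tub, bread from where it was at the start of the episode above 0.02 m or angle between any of glass, tub, bread's own z axis and vertical above 0.4 rad).
It also fails if it takes over 120 s, if anything falls off the work surface, if the arm or the gripper's body presses on something with over 40 N, if the wrist force passes 120 N, or if a joint passes its speed limit or range.

### The arm

A 7-joint arm with a two-finger parallel gripper is mounted at the origin on the work surface. World frame = base frame: x ahead of the robot, y to its left, z up, the work surface at z = 0. Lengths are in m, angles in degrees, forces in N, time in s.
With the tool pointing down it reaches from about 0.425 to 0.825 m from the base axis. Payload 3.6 kg.
Tool frame: the origin (TCP) lies at the very end of the fingers, on their centre line; the grasp point (between the pads) lies 19 mm behind it; z points along the fingers, y is the direction in which the jaws open and shut (so a half turn about z gives the same grasp; the last joint's range is limited). The gripper opens to 93 mm and grips with 3 to 60 N. Pads are 15 mm wide; open, the fingers measure 128 mm over their backs; the gripper's body (75 mm by 188 mm) begins 65 mm behind the grasp point.
Start: joints at [64.773, 35.231, -0.722, 81.555, 0.464, 63.22, -2.315], TCP at [0.261, -0.595, 0.219] pointing down, gripper open.
Joint ranges: [-178.69, 178.69], [-17.37, 117.87], [-77.05, 75.6], [15.02, 138.74], [-78.02, 258.01], [0.78, 113.62], [-162.83, 162.83]. Speed limits (degrees/s): [159.86, 159.86, 180, 180, 180, 180, 180].

### API

Orientations are given as [roll, pitch, yaw] about the fixed x, y, z axes, in that order (R = Rz(yaw) Ry(pitch) Rx(roll)).
In Python, from plant import * gives the robot as it stands.
- The arm moves only by the tool apply_moves, never from a script. Its argument "moves" is a list of rows, each an object of numbers: "claw": the opening, from 0 (shut) to 1 (fully open); "dx", "dy", "dz": the shift along the tool's x, y, z in units of 40 mm (1.0 is 40 mm); "yaw": the turn about the tool's z in units of 5 degrees (1.0 is 5 degrees). A call has 1 to 8 rows; each row shifts and turns the commanded pose from where the row before left it, along the tool's axes as they then stand; what a row does not reach is not made up. A row lasts 1/10 s, in which the tool goes at most 50 mm and 8.59 degrees, less where a joint would pass 70% of its speed; a pose out of reach is approached as far as the arm can. A call is refused whole if a number of a shift passes 1 or a number of a turn 1, either way. A call with a gripper value outside its range is refused whole. The fingers move at their own pace and stop on an object; "force" is the grip in N (left out, the last holds). Time passes only in rows, so rows that do not move let the fingers close. It gives the time, the measured TCP pose, the force and the opening at its end, in the units of the state.
- observe(): the state, without advancing time (a new reading comes with each control period).
- get_image(name): name is "scene" or "top" or "wrist"; returns the picture (400x640x3 uint8, blue, green, red); there is no depth.
- calibration(name): a dict with "fx", "fy", "cx", "cy" (pixels), "rvec" (rotation vector, rad) and "tvec" (3), from world to camera coordinates, as OpenCV has them. Camera axes: x right, y down, z forward; pixel columns grow to the right and rows downward; lengths in m; the calibration is good to about 2 mm. A picture is of the moment at which its call begins: read the wrist's pose just before it. calibration takes no time and is no camera call; for the wrist camera it gives the pose at the moment of the call.
- sign_off(): hands the job in, once; it reports no verdict.
The state is a dict: "clock": time; "q": joint angles; "joint_vel": joint speeds; "effort": joint torques, N m; "tcp_pos": TCP position; "orientation": TCP orientation; "wrist_force": force on the tool from outside, world axes, zero at the start; "ft_torque": the same for the moment, N m; "grip_width": finger opening in m.
Only numpy, scipy, OpenCV 4.12 (cv2) and the standard library are available. Lean on these libraries where they do the work, as an engineer would, in place of code of your own. Each camera call takes 0.05 s, during which the arm holds its last target. There are 200 camera calls.

## Working session

There is one attempt and no reset: what is moved stays moved. The work goes in short steps, Python scripts to look and compute and a tool call to move; the robot and the scene stay as the last step left them, time stands still between calls to the robot, and variables do not carry over. Pictures are saved under pics/ and viewed, about 12 in all and at most 16, crops included, and the job is handed in when it is done.

Besides the shell and the picture viewer there is one more tool, called after ">>>" as a command line: name --argument value ..., lists and objects as JSON in quotes. apply_moves: Moves the arm, as the interface text tells. Its arguments: {"type":"object","properties":{"moves":{"type":"array","items":{"type":"object","properties":{"claw":{"type":"number"},"dx":{"type":"number"},"dy":{"type":"number"},"dz":{"type":"number"},"yaw":{"type":"number"}}}},"force":{"type":"number"}},"required":["moves"]}

```bash
mkdir -p pics; ls; python3 - <<'E'
from plant import *
import cv2
print(observe())
for n in ("top","scene"):
    cv2.imwrite(f"pics/{n}0.png",get_image(n)); print(n,calibration(n))
E
```

```text
pics
{'clock': 0.0, 'q': array([64.77322599, 35.28804865, -0.72123279, 81.63768241,  0.46501508,
       63.21998397, -2.31624861]), 'joint_vel': array([-0.06326477,  0.05660242, -0.02744356, -0.12342297,  0.01783637,
       -0.09400643, -0.00770822]), 'effort': array([ 6.51394407e-05, -4.58934188e+01,  2.08826107e-01, -1.65744406e+01,
       -6.11574110e-02,  2.03584589e-02,  2.51894662e-04]), 'tcp_pos': array([ 0.26103476, -0.5944425 ,  0.21751592]), 'orientation': array([-1.79857230e+02,  3.74792353e-03,  2.37098129e+01]), 'wrist_force': array([-0.08945271, -0.24182533, -0.40593632]), 'ft_torque': array([ 0.02283171, -0.00656808,  0.00043003]), 'grip_width': 0.09318611236382249}
top {'fx': 387.3108466822159, 'fy': 387.3108466822159, 'cx': 320.7503767917072, 'cy': 205.89051275724472, 'rvec': array([ 2.18469344, -2.13042991,  0.16754972]), 'tvec': array([0.02457135, 0.5078687 , 0.90914877])}
scene {'fx': 419.5088846935847, 'fy': 419.5088846935847, 'cx': 317.781319902843, 'cy': 197.80535995367504, 'rvec': array([ 2.1007811 ,  1.62747622, -0.49329201]), 'tvec': array([-0.17569509, -0.39752753,  1.4566874 ])}
```

View pics/top0.png

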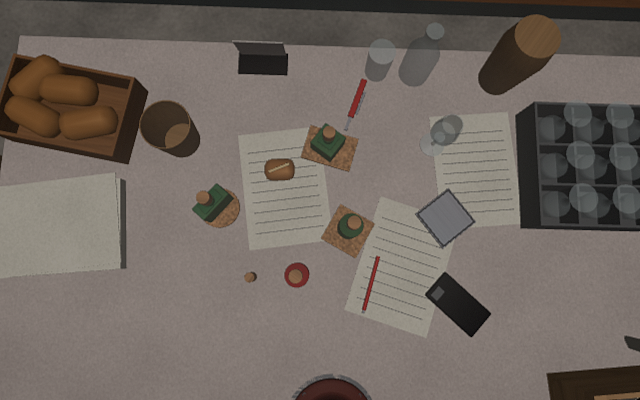

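View pics/scene0.png

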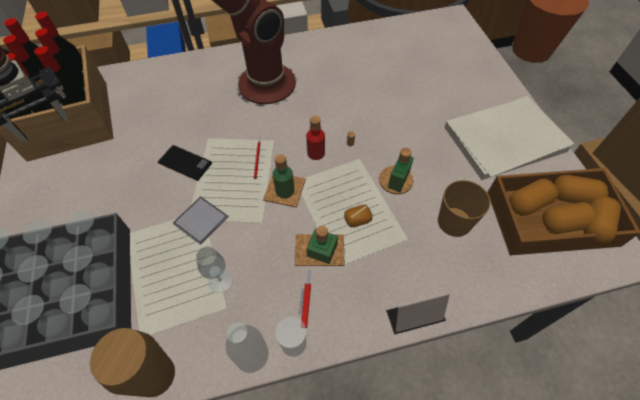

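The top view shows these candidates:
- **Round flask:** the green one at (349,227) on the square mat. Its red look-alike is at (297,275), to be left alone.
- **Square flask:** at (327,145) on the oblong mat.
- **Oblong flask:** at (210,203) on the round mat.
- **Tray:** the grey one at (445,218). The black phone at (458,304) is not it.
- **Things to leave:** glass (440,135), tub (170,130), bread (280,170). The loose cork at (250,277) is not needed.

```bash
cat > h.py <<'E'
import cv2,numpy as np
from plant import *
def ray(n,uv,c=None):
    c=c or calibration(n)
    R=cv2.Rodrigues(np.array(c["rvec"]))[0]; t=np.array(c["tvec"])
    d=R.T@np.array([(uv[0]-c["cx"])/c["fx"],(uv[1]-c["cy"])/c["fy"],1.])
    return -R.T@t,d
def onz(n,uv,z,c=None):
    o,d=ray(n,uv,c); return (o+d*(z-o[2])/d[2])
E
python3 - <<'E'
from h import *
im=cv2.imread("pics/top0.png"); 
hsv=cv2.cvtColor(im,cv2.COLOR_BGR2HSV)
for p in [(350,250),(204,198),(329,131),(350,220),(230,215),(445,218),(349,231),(296,277),(300,120)]: print(p,hsv[p[1],p[0]])
m=cv2.inRange(hsv,(5,75,50),(18,255,255))
n,l,s,c=cv2.connectedComponentsWithStats(m)
for i in range(1,n):
    if s[i,4]>25: print(s[i],c[i].round(1))
v=cv2.resize(im[110:270,180:480],None,fx=2.6,fy=2.6,interpolation=cv2.INTER_CUBIC)
mm=cv2.cvtColor(cv2.resize(m[110:270,180:480],None,fx=1.1,fy=1.1),cv2.COLOR_GRAY2BGR)
mm=cv2.copyMakeBorder(mm,0,0,0,v.shape[1]-mm.shape[1],cv2.BORDER_CONSTANT)
cv2.imwrite("pics/crop.png",np.vstack([v,mm]))
E
```

```text
(350, 250) [ 14 113 120]
(204, 198) [ 14 112 121]
(329, 131) [ 13 112 125]
(350, 220) [ 13 114 121]
(230, 215) [ 14 114 125]
(445, 218) [150   7 112]
(349, 231) [53 76 74]
(296, 277) [ 13 115 129]
(300, 120) [ 12  29 132]
[433   0 207   8 866] [565.9   2.1]
[ 489   14   72   79 2569] [530.4  47.8]
[   0   53  135  106 8936] [ 64.6 105.9]
[ 138  100   61   57 2237] [168.5 126.8]
[301 125  57  47 971] [330.7 151.5]
[323 126  12  15 153] [328.4 133.1]
[265 159  30  22 535] [279.2 169.3]
[204 189  36  39 504] [226.7 213.3]
[196 191  16  14 177] [203.5 197.6]
[ 321  204   53   54 1054] [346.2 233.2]
[347 216  14  14 156] [353.7 222.3]
[288 269  15  15 172] [294.9 275.8]
[244 273  13   9  88] [249.8 276.9]
[320 381  15  11  43] [329.  386.1]
[334 380  11  11  33] [339.6 384.9]
[594 392  46   8 269] [617.7 396. ]
```

View pics/crop.png

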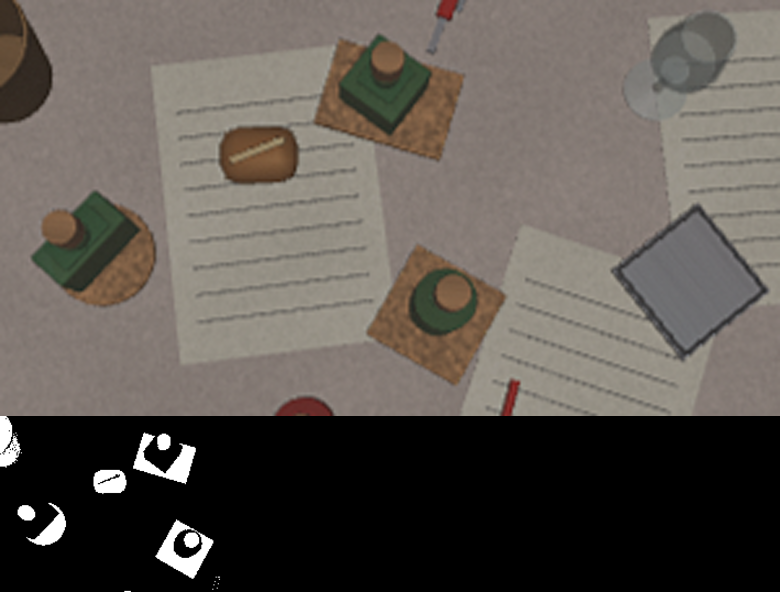

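The crop confirms the choice: each green flask is clearly visible on its mat, with its cork on top. Next I'll fit the positions.

```bash
python3 - <<'E'
from h import *
hsv=cv2.cvtColor(cv2.imread("pics/top0.png"),cv2.COLOR_BGR2HSV)
m=cv2.inRange(hsv,(5,75,50),(18,255,255))
n,l,s,c=cv2.connectedComponentsWithStats(m)
def mat(seed): # points of biggest component around seed on z=8mm
    i=min((k for k in range(1,n) if s[k,4]>400),key=lambda k:np.hypot(*(c[k]-seed)))
    ct=max(cv2.findContours((l==i).astype(np.uint8),0,2)[0],key=cv2.contourArea)[:,0]
    return np.array([onz("top",p,.008)[:2] for p in ct],np.float32)*1000
print("oblong",cv2.minAreaRect(mat((330,151)))); print("square",cv2.minAreaRect(mat((346,233))))
print("round",cv2.minEnclosingCircle(mat((227,213))))
tr=np.array([onz("top",(180+x/2.6-.3,110+y/2.6-.3),.008)[:2] for x,y in [(698,205),(768,290),(684,358),(613,270)]])
print("tray",tr.mean(0),cv2.minAreaRect((tr*1000).astype(np.float32)))
for k,uv,h in [("round",(353.7,222.3),.158),("square",(328.4,133.1),.118),("oblong",(203.5,197.6),.138)]:
    print(k,[onz("top",uv,h-d).round(4) for d in (0,.008)])
hs=cv2.cvtColor(cv2.imread("pics/scene0.png"),cv2.COLOR_BGR2HSV)
m2=cv2.inRange(hs,(5,75,50),(18,255,255))
n2,l2,s2,c2=cv2.connectedComponentsWithStats(m2)
from itertools import product
for k,(u,v),h in [("round",(281,162),.158),("square",(322,232),.118),("oblong",(404,156),.138)]:
    i=min((j for j in range(1,n2) if 50<s2[j,4]<400),key=lambda j:np.hypot(*(c2[j]-(u,v)))); x,y,w,hh,a=s2[i]
    print("scene",k,s2[i],onz("scene",(x+w/2,y+w*.35),h).round(4))
print("glass foot",onz("top",(432,146),0),"bread",onz("top",(279,169),.03),"tub",onz("top",(170,128),.12))
E
```

```text
oblong ((661.5108032226562, 18.800140380859375), (128.69227600097656, 89.644775390625), 75.0131607055664)
square ((450.87957763671875, -31.22393798828125), (98.93233489990234, 99.47456359863281), 61.85951232910156)
round ((500.2351989746094, 289.0918884277344), 48.93495178222656)
tray [ 0.4896098  -0.27681242] ((489.9070129394531, -276.57769775390625), (106.83576965332031, 106.88228607177734), 39.062984466552734)
round [array([ 0.4569, -0.031 ,  0.158 ]), array([ 0.4577, -0.0318,  0.15  ])]
square [array([0.6635, 0.0252, 0.118 ]), array([0.6662, 0.0249, 0.11  ])]
oblong [array([0.5041, 0.2928, 0.138 ]), array([0.5053, 0.2952, 0.13  ])]
scene round [275 154  11  15 139] [ 0.4585 -0.0315  0.158 ]
scene square [316 226  12  15 145] [0.6685 0.024  0.118 ]
scene oblong [400 148  11  14 131] [0.5079 0.2938 0.138 ]
glass foot [ 0.67660677 -0.24840892  0.        ] bread [0.59726702 0.14287877 0.03      ] tub [0.66401213 0.38376581 0.12      ]
```

Positions in metres:

| Thing | x | y |
|---|---|---|
| round flask | 0.458 | -0.031 |
| square flask | 0.667 | 0.024 |
| oblong flask | 0.506 | 0.294 |
| oblong mat | 0.661 | 0.019 |
| square mat | 0.451 | -0.031 |
| round mat | 0.500 | 0.289 |
| tray | 0.490 | -0.277 |

Plan: square flask to the tray, oblong and then round to their own mats, and square from the tray to the square mat.

>>> apply_moves --moves '[{"dx": 0.4, "dy": -0.6, "dz": -0.2, "yaw": 0.95, "claw": 0.75}, {"dx": 0.6, "dy": -0.9, "dz": -0.2, "yaw": 0.95, "claw": 0.75}, {"dx": 0.6, "dy": -0.9, "dz": -0.2, "yaw": 0.95, "claw": 0.75}, {"dx": 0.6, "dy": -0.9, "dz": -0.2, "yaw": 0.95, "claw": 0.75}, {"dx": 0.6, "dy": -0.9, "dz": -0.2, "yaw": 0.95, "claw": 0.75}, {"dx": 0.6, "dy": -1, "claw": 0.75}, {"dx": 0.6, "dy": -1, "claw": 0.75}, {"dx": 0.6, "dy": -1, "claw": 0.75}]'

```text
schema error: expected keys claw, dx, dy, dz, yaw
```

>>> apply_moves --force 30 --moves '[{"dx": 0.4, "dy": -0.6, "dz": -0.2, "yaw": 0.95, "claw": 0.75}, {"dx": 0.6, "dy": -0.9, "dz": -0.2, "yaw": 0.95, "claw": 0.75}, {"dx": 0.6, "dy": -0.9, "dz": -0.2, "yaw": 0.95, "claw": 0.75}, {"dx": 0.6, "dy": -0.9, "dz": -0.2, "yaw": 0.95, "claw": 0.75}, {"dx": 0.6, "dy": -0.9, "dz": -0.2, "yaw": 0.95, "claw": 0.75}, {"dx": 0.6, "dy": -1, "dz": 0, "yaw": 0, "claw": 0.75}, {"dx": 0.6, "dy": -1, "dz": 0, "yaw": 0, "claw": 0.75}, {"dx": 0.6, "dy": -1, "dz": 0, "yaw": 0, "claw": 0.75}]'

```text
clock: 0.9
tcp_pos: [0.4031, -0.2849, 0.2586]
orientation: [-180.0, 0.0, -0.0]
wrist_force: [0.6, -1.0, 0.9]
grip_width: 0.0698
```

>>> apply_moves --moves '[{"dx": 0.8, "dy": -0.9, "dz": 0, "yaw": 0, "claw": 0.75}, {"dx": 0.8, "dy": -0.9, "dz": 0, "yaw": 0, "claw": 0.75}, {"dx": 0.8, "dy": -0.9, "dz": 0, "yaw": 0, "claw": 0.75}, {"dx": 0.8, "dy": -0.9, "dz": 0, "yaw": 0, "claw": 0.75}, {"dx": 0.8, "dy": -0.9, "dz": 0, "yaw": 0, "claw": 0.75}, {"dx": 0.8, "dy": -0.9, "dz": 0, "yaw": 0, "claw": 0.75}, {"dx": 0.8, "dy": -0.9, "dz": 0, "yaw": 0, "claw": 0.75}, {"dx": 0.4, "dy": -0.6, "dz": 0, "yaw": 0, "claw": 0.75}]'

```text
clock: 1.7
tcp_pos: [0.6444, -0.0065, 0.2575]
orientation: [-179.9, 0.0, 0.2]
wrist_force: [-0.4, -0.4, 0.1]
grip_width: 0.0699
```

```bash
cat > w.py <<'E'
import sys
from h import *
s=observe(); c=calibration("wrist"); im=get_image("wrist"); cv2.imwrite(f"pics/{sys.argv[1]}.png",im)
print(s["tcp_pos"].round(4),s["orientation"].round(2),s["grip_width"])
h=float(sys.argv[2])
hsv=cv2.cvtColor(im,cv2.COLOR_BGR2HSV); m=cv2.inRange(hsv,(5,75,50),(18,255,255))
n,l,st,ce=cv2.connectedComponentsWithStats(m)
for i in range(1,n):
    if st[i,4]>200: print(st[i],ce[i].round(1),onz("wrist",ce[i],h,c).round(4),onz("wrist",ce[i],.008,c).round(4))
E
python3 w.py w1 .118
```

```text
[ 0.6444 -0.0065  0.2575] [-1.7986e+02  3.0000e-02  2.0000e-01] 0.06990728697450303
[618   0  22  35 388] [630.8  15.3] [ 0.8109 -0.2895  0.118 ] [ 0.8439 -0.3909  0.008 ]
[   0  115   70   87 3519] [ 28.7 155.6] [0.6825 0.2929 0.118 ] [0.6692 0.4015 0.008 ]
[ 253  117  104   85 3110] [308.6 158.8] [0.6799 0.0046 0.118 ] [0.6658 0.0093 0.008 ]
[278 153  29  31 629] [292.1 168.6] [0.6697 0.0219 0.118 ] [0.6518 0.0329 0.008 ]
[ 188  187   55   39 1675] [215.6 206.1] [0.6289 0.1054 0.118 ] [0.5963 0.1465 0.008 ]
[ 99 234  65  29 512] [136.  247.2] [0.5804 0.1994 0.118 ] [0.5303 0.2743 0.008 ]
[ 302  254   77   38 1248] [339.3 275.8] [ 0.5453 -0.0296  0.118 ] [ 0.4826 -0.0373  0.008 ]
[330 335  26  36 492] [342.4 349.4] [ 0.4426 -0.0354  0.118 ] [ 0.3428 -0.0452  0.008 ]
[241 355  60  25 475] [269.  368.2] [0.4132 0.0576 0.118 ] [0.3028 0.0813 0.008 ]
```

View pics/w1.png

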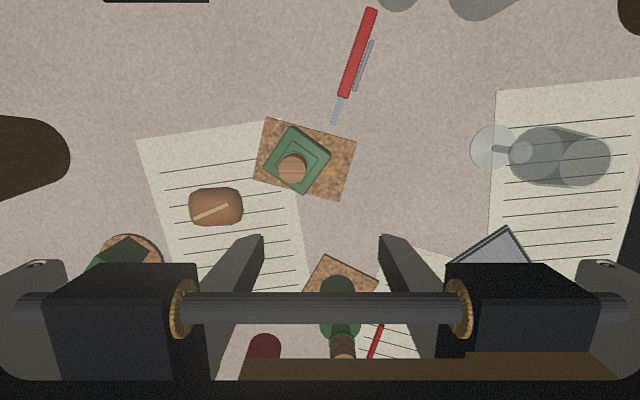

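The wrist view shows the square flask with its cork at (292,167), so about (0.668, 0.023), which agrees with the other views. I'll go down to it.

>>> apply_moves --moves '[{"dx": 0.6, "dy": -0.74, "dz": 0, "yaw": 0, "claw": 0.75}, {"dx": 0, "dy": 0, "dz": 0.8, "yaw": 0, "claw": 0.75}, {"dx": 0, "dy": 0, "dz": 1, "yaw": 0, "claw": 0.75}, {"dx": 0, "dy": 0, "dz": 1, "yaw": 0, "claw": 0.75}, {"dx": 0, "dy": 0, "dz": 0.8, "yaw": 0, "claw": 0.75}, {"dx": 0, "dy": 0, "dz": 0.4, "yaw": 0, "claw": 0.75}, {"dx": 0, "dy": 0, "dz": 0.2, "yaw": 0, "claw": 0.75}, {"dx": 0, "dy": 0, "dz": 0.05, "yaw": 0, "claw": 0.75}]'

```text
clock: 2.55
tcp_pos: [0.6661, 0.0184, 0.0876]
orientation: [180.0, 0.1, -0.1]
wrist_force: [0.7, -0.5, -0.5]
grip_width: 0.0699
```

```bash
python3 w.py w2 .118
```

```text
[0.6661 0.0184 0.0876] [ 1.7999e+02  1.2000e-01 -5.0000e-02] 0.06993304105476741
[ 239  142  168  150 9583] [321.3 217.2] [0.6956 0.0164 0.118 ] [0.6584 0.0161 0.008 ]
[144 254  73  30 660] [189.7 262.2] [0.6718 0.0828 0.118 ] [0.6153 0.1367 0.008 ]
[332 345  50  35 557] [355.8 360.3] [ 0.611  -0.0028  0.118 ] [ 0.5048 -0.0187  0.008 ]
```

View pics/w2.png

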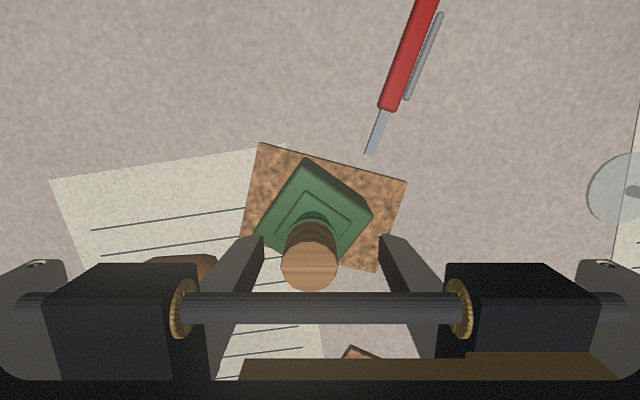

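The cork's top disc is at (309,267), radius 28, a little left of the finger midline. Mat corners are visible at (259,142), (407,182) and (376,272).

```bash
python3 - <<'E'
from h import *
print(onz("wrist",(309,267),.118))
p=[onz("wrist",q,.008)[:2] for q in [(259,142),(407,182),(376,272)]]
print(p,(p[0]+p[2])/2,np.linalg.norm(p[0]-p[1]),np.linalg.norm(p[2]-p[1]))
E
```

```text
[0.669133   0.02275134 0.118     ]
[array([0.72383702, 0.06712506]), array([ 0.69020378, -0.05660766]), array([ 0.60518216, -0.03441503])] [0.66450959 0.01635501] 0.12822239177809322 0.08787029128063482
```

>>> apply_moves --force 30 --moves '[{"dx": 0.07, "dy": -0.11, "dz": 0, "yaw": 0, "claw": 0.75}, {"dx": 0, "dy": 0, "dz": 0, "yaw": 0, "claw": 0.75}, {"dx": 0, "dy": 0, "dz": 0, "yaw": 0, "claw": 0.2}, {"dx": 0, "dy": 0, "dz": 0, "yaw": 0, "claw": 0.2}, {"dx": 0, "dy": 0, "dz": 0, "yaw": 0, "claw": 0.2}, {"dx": 0, "dy": 0, "dz": 0, "yaw": 0, "claw": 0.2}, {"dx": 0, "dy": 0, "dz": 0, "yaw": 0, "claw": 0.2}, {"dx": 0, "dy": 0, "dz": 0, "yaw": 0, "claw": 0.2}]'

```text
clock: 3.4
tcp_pos: [0.6696, 0.0239, 0.0887]
orientation: [-179.9, -0.0, -0.0]
wrist_force: [-0.3, 1.2, -0.2]
grip_width: 0.0297
```

>>> apply_moves --moves '[{"dx": 0, "dy": 0, "dz": -0.2, "yaw": 0, "claw": 0.2}, {"dx": 0, "dy": 0, "dz": -0.5, "yaw": 0, "claw": 0.2}, {"dx": 0, "dy": 0, "dz": -0.7, "yaw": 0, "claw": 0.2}, {"dx": -0.1, "dy": 0.2, "dz": -0.5, "yaw": 0, "claw": 0.2}, {"dx": -0.25, "dy": 0.5, "dz": -0.2, "yaw": 0, "claw": 0.2}, {"dx": -0.4, "dy": 0.7, "dz": 0, "yaw": 0, "claw": 0.2}, {"dx": -0.5, "dy": 0.8, "dz": 0, "yaw": 0, "claw": 0.2}, {"dx": -0.5, "dy": 0.8, "dz": 0, "yaw": 0, "claw": 0.2}]'

```text
clock: 4.2
tcp_pos: [0.5979, -0.0982, 0.1722]
orientation: [180.0, 0.1, -0.0]
wrist_force: [1.0, -1.0, -4.6]
grip_width: 0.0296
```

>>> apply_moves --moves '[{"dx": -0.5, "dy": 0.8, "dz": 0, "yaw": 0, "claw": 0.2}, {"dx": -0.5, "dy": 0.8, "dz": 0, "yaw": 0, "claw": 0.2}, {"dx": -0.5, "dy": 0.8, "dz": 0, "yaw": 0, "claw": 0.2}, {"dx": -0.5, "dy": 0.7, "dz": 0, "yaw": 0, "claw": 0.2}, {"dx": -0.4, "dy": 0.6, "dz": 0, "yaw": 0, "claw": 0.2}, {"dx": -0.2, "dy": 0.4, "dz": 0, "yaw": 0, "claw": 0.2}, {"dx": -0.1, "dy": 0.2, "dz": 0, "yaw": 0, "claw": 0.2}, {"dx": 0, "dy": 0, "dz": 0, "yaw": 0, "claw": 0.2}]'

```text
clock: 5.0
tcp_pos: [0.4903, -0.2703, 0.1725]
orientation: [180.0, 0.1, -0.2]
wrist_force: [0.5, -0.2, -4.5]
grip_width: 0.0291
```

```bash
python3 w.py w3 .2
```

```text
[ 0.4903 -0.2703  0.1725] [ 1.7998e+02  7.0000e-02 -2.0000e-01] 0.02909898677630467
[   0    0  102   83 7081] [52.4 35.1] [ 0.5996 -0.1602  0.2   ] [ 0.6473 -0.0044  0.008 ]
[  79  163   96  108 3786] [131.8 214.3] [ 0.5207 -0.1793  0.2   ] [ 0.4587 -0.0501  0.008 ]
[ 293  227   57   65 2738] [321.2 263.3] [ 0.4937 -0.2722  0.2   ] [ 0.394  -0.2722  0.008 ]
[  0 246  34  29 629] [ 13.  257.5] [ 0.4978 -0.1144  0.2   ] [0.4039 0.1052 0.008 ]
```

View pics/w3.png

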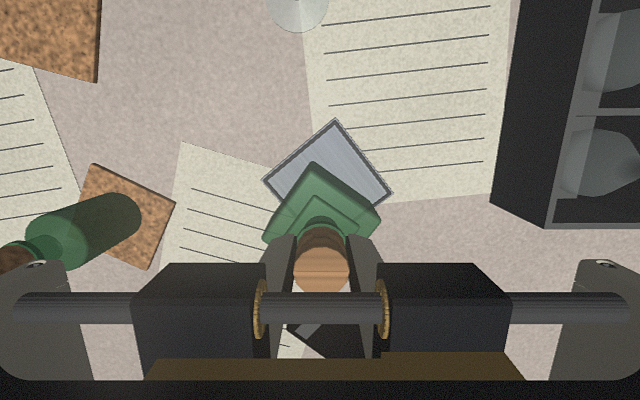

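The flask hangs upright. The tray's left, top and right corners are at (262,180), (336,119) and (393,193), and left and right are opposite corners.

```bash
python3 - <<'E'
from h import *
p=[onz("wrist",q,.009)[:2] for q in [(262,180),(336,119),(393,193)]]
print(p,(p[0]+p[2])/2,np.linalg.norm(p[0]-p[2]))
E
```

```text
[array([ 0.50015732, -0.20351359]), array([ 0.56653327, -0.28664476]), array([ 0.48464991, -0.35302273])] [ 0.49240362 -0.27826816] 0.15031122730272875
```

>>> apply_moves --moves '[{"dx": 0.03, "dy": 0.18, "dz": 0.2, "yaw": 0, "claw": 0.2}, {"dx": 0, "dy": 0, "dz": 0.5, "yaw": 0, "claw": 0.2}, {"dx": 0, "dy": 0, "dz": 0.6, "yaw": 0, "claw": 0.2}, {"dx": 0, "dy": 0, "dz": 0.4, "yaw": 0, "claw": 0.2}, {"dx": 0, "dy": 0, "dz": 0.2, "yaw": 0, "claw": 0.2}, {"dx": 0, "dy": 0, "dz": 0.08, "yaw": 0, "claw": 0.2}, {"dx": 0, "dy": 0, "dz": 0.04, "yaw": 0, "claw": 0.2}, {"dx": 0, "dy": 0, "dz": 0, "yaw": 0, "claw": 0.2}]'

```text
clock: 5.85
tcp_pos: [0.4933, -0.2761, 0.0924]
orientation: [180.0, -0.1, -0.0]
wrist_force: [0.2, -0.1, -3.5]
grip_width: 0.0296
```

>>> apply_moves --moves '[{"dx": 0, "dy": 0, "dz": 0.03, "yaw": 0, "claw": 0.2}, {"dx": 0, "dy": 0, "dz": 0.0, "yaw": 0, "claw": 0.2}, {"dx": 0, "dy": 0, "dz": 0.0, "yaw": 0, "claw": 0.2}]'

```text
clock: 6.15
tcp_pos: [0.4928, -0.2762, 0.0911]
orientation: [180.0, -0.0, -0.0]
wrist_force: [0.3, 0.6, -4.1]
grip_width: 0.0293
```

>>> apply_moves --moves '[{"dx": 0, "dy": 0, "dz": 0.04, "yaw": 0, "claw": 0.2}, {"dx": 0, "dy": 0, "dz": 0.02, "yaw": 0, "claw": 0.2}, {"dx": 0, "dy": 0, "dz": 0.0, "yaw": 0, "claw": 0.2}]'

```text
clock: 6.45
tcp_pos: [0.4927, -0.2761, 0.0886]
orientation: [180.0, -0.0, -0.0]
wrist_force: [-0.6, 0.7, -0.9]
grip_width: 0.0292
```

>>> apply_moves --moves '[{"dx": 0, "dy": 0, "dz": 0, "yaw": 0, "claw": 0.5}, {"dx": 0, "dy": 0, "dz": 0, "yaw": 0, "claw": 0.7}, {"dx": 0, "dy": 0, "dz": 0, "yaw": 0, "claw": 0.75}, {"dx": 0, "dy": 0, "dz": -0.5, "yaw": 0, "claw": 0.75}, {"dx": 0, "dy": 0, "dz": -1, "yaw": 0, "claw": 0.75}, {"dx": 0, "dy": 0, "dz": -1, "yaw": 0, "claw": 0.75}, {"dx": 0, "dy": -0.5, "dz": -1, "yaw": 0, "claw": 0.75}, {"dx": 0, "dy": -1, "dz": -0.5, "yaw": 0, "claw": 0.75}]'

```text
clock: 7.25
tcp_pos: [0.4938, -0.22, 0.2522]
orientation: [179.7, -0.4, -0.5]
wrist_force: [0.5, 0.9, -0.4]
grip_width: 0.0697
```

>>> apply_moves --moves '[{"dx": 0, "dy": -1, "dz": 0, "yaw": 0, "claw": 0.75}, {"dx": 0, "dy": -1, "dz": 0, "yaw": 0, "claw": 0.75}, {"dx": 0, "dy": -1, "dz": 0, "yaw": 0, "claw": 0.75}, {"dx": 0, "dy": -1, "dz": 0, "yaw": 0, "claw": 0.75}, {"dx": 0, "dy": -1, "dz": 0, "yaw": 0, "claw": 0.75}, {"dx": 0, "dy": -1, "dz": 0, "yaw": 0, "claw": 0.75}, {"dx": 0, "dy": -1, "dz": 0, "yaw": 0, "claw": 0.75}, {"dx": 0, "dy": -1, "dz": 0, "yaw": 0, "claw": 0.75}]'

```text
clock: 8.05
tcp_pos: [0.4928, 0.1054, 0.2487]
orientation: [-180.0, -0.1, -0.1]
wrist_force: [1.2, -0.3, 0.4]
grip_width: 0.0699
```

>>> apply_moves --moves '[{"dx": 0, "dy": -1, "dz": 0, "yaw": 0, "claw": 0.75}, {"dx": 0, "dy": -1, "dz": 0, "yaw": 0, "claw": 0.75}, {"dx": 0, "dy": -1, "dz": 0, "yaw": 0, "claw": 0.75}, {"dx": 0, "dy": -0.8, "dz": 0, "yaw": 0, "claw": 0.75}, {"dx": 0, "dy": -0.4, "dz": 0, "yaw": 0, "claw": 0.75}, {"dx": 0, "dy": -0.1, "dz": 0, "yaw": 0, "claw": 0.75}]'

```text
clock: 8.65
tcp_pos: [0.4925, 0.2777, 0.2482]
orientation: [-180.0, 0.0, 0.1]
wrist_force: [0.5, -1.6, -0.9]
grip_width: 0.0698
```

```bash
python3 w.py w4 .138
```

```text
[0.4925 0.2777 0.2482] [-1.7996e+02  1.0000e-02  1.4000e-01] 0.06976233002097476
[    0     0   262    89 14985] [116.   34.4] [0.6355 0.4475 0.138 ] [0.6676 0.5282 0.008 ]
[ 467    0  128   92 8098] [530.4  40.6] [0.6312 0.0999 0.138 ] [0.6613 0.0169 0.008 ]
[ 399   69   62   48 2343] [428.6  92.5] [0.5902 0.1814 0.138 ] [0.6009 0.1367 0.008 ]
[ 276  133   72   71 2417] [310.9 172.1] [0.5194 0.2853 0.138 ] [0.4968 0.2897 0.008 ]
[ 487  157  100   90 2724] [526.5 201.8] [0.4905 0.0764 0.138 ] [ 0.4543 -0.0177  0.008 ]
[607 217  33  37 834] [625.1 233.1] [ 0.4582 -0.0283  0.138 ] [ 0.4068 -0.1718  0.008 ]
[ 260  359  134   21 1025] [322.8 368.5] [0.2907 0.2734 0.138 ] [0.1603 0.2721 0.008 ]
```

View pics/w4.png

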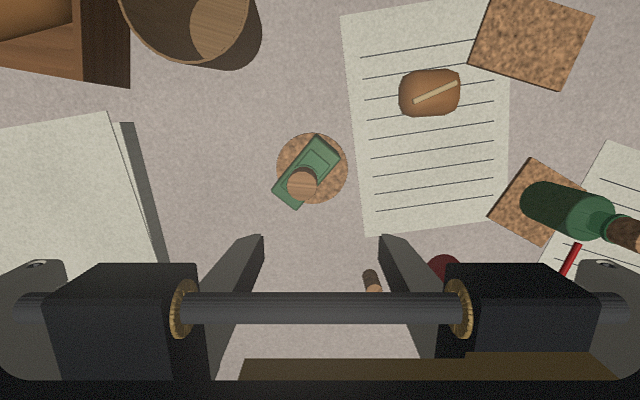

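The wrist view shows the oblong flask's cork disc at (302,182) and the round mat's centre at (312,168). The oblong mat is bare, with opposite corners at (467,63) and (596,15).

```bash
python3 - <<'E'
from h import *
print(onz("wrist",(302,182),.138),"rmat",onz("wrist",(312,168.5),.008), "omat",(onz("wrist",(467,63),.008)+onz("wrist",(596,15),.008))/2)
E
```

```text
[0.51033752 0.29250959 0.138     ] rmat [0.50228738 0.28667737 0.008     ] omat [0.66263285 0.01543131 0.008     ]
```

>>> apply_moves --moves '[{"dx": 0.4, "dy": -0.4, "dz": 0, "yaw": 0, "claw": 0.75}, {"dx": 0, "dy": 0, "dz": 0.5, "yaw": 0, "claw": 0.75}, {"dx": 0, "dy": 0, "dz": 1, "yaw": 0, "claw": 0.75}, {"dx": 0, "dy": 0, "dz": 1, "yaw": 0, "claw": 0.75}, {"dx": 0, "dy": 0, "dz": 0.7, "yaw": 0, "claw": 0.75}, {"dx": 0, "dy": 0, "dz": 0.3, "yaw": 0, "claw": 0.75}, {"dx": 0, "dy": 0, "dz": 0, "yaw": 0, "claw": 0.75}]'

```text
clock: 9.4
tcp_pos: [0.5089, 0.2894, 0.1071]
orientation: [179.8, 0.1, -0.2]
wrist_force: [-0.2, 0.2, -0.0]
grip_width: 0.0694
```

```bash
python3 w.py w5 .138
```

```text
[0.5089 0.2894 0.1071] [ 1.7984e+02  1.3000e-01 -1.9000e-01] 0.06944333070597394
[    0     0   242    93 10812] [109.3  29. ] [0.6194 0.3729 0.138 ] [0.6535 0.4551 0.008 ]
[ 556    0   84   79 4941] [604.9  35. ] [0.6165 0.171  0.138 ] [0.6479 0.0581 0.008 ]
[ 453   60  105   76 6020] [502.9  96.8] [0.5928 0.2089 0.138 ] [0.6012 0.1326 0.008 ]
[ 267  157  105   99 2588] [316.3 196. ] [0.5491 0.2897 0.138 ] [0.5152 0.2914 0.008 ]
[ 569  190   71   87 1811] [615.7 233.7] [0.5292 0.1431 0.138 ] [0.4761 0.0032 0.008 ]
[ 279  231   57   61 2720] [308.1 264.9] [0.5133 0.2941 0.138 ] [0.4448 0.3001 0.008 ]
[390 344  22  18 269] [400.  352.2] [0.4594 0.2441 0.138 ] [0.3389 0.2017 0.008 ]
[254 359  73  21 487] [290.1 369.1] [0.4483 0.3054 0.138 ] [0.3171 0.3222 0.008 ]
[316 359  76  21 456] [350.9 369.2] [0.4481 0.271  0.138 ] [0.3165 0.2547 0.008 ]
```

View pics/w5.png

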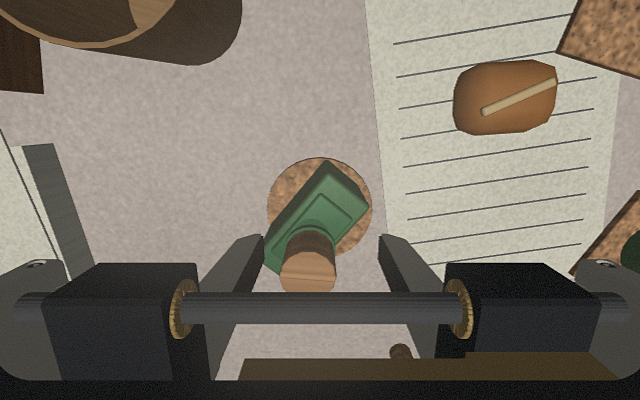

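The cork disc is at (308,271), about 4 mm left of the midline. I'll centre on it and grip.

>>> apply_moves --force 30 --moves '[{"dx": 0.05, "dy": -0.11, "dz": 0, "yaw": 0, "claw": 0.75}, {"dx": 0, "dy": 0, "dz": 0, "yaw": 0, "claw": 0.75}, {"dx": 0, "dy": 0, "dz": 0, "yaw": 0, "claw": 0.2}, {"dx": 0, "dy": 0, "dz": 0, "yaw": 0, "claw": 0.2}, {"dx": 0, "dy": 0, "dz": 0, "yaw": 0, "claw": 0.2}, {"dx": 0, "dy": 0, "dz": 0, "yaw": 0, "claw": 0.2}, {"dx": 0, "dy": 0, "dz": 0, "yaw": 0, "claw": 0.2}, {"dx": 0, "dy": 0, "dz": 0, "yaw": 0, "claw": 0.2}]'

```text
clock: 10.25
tcp_pos: [0.511, 0.2963, 0.1083]
orientation: [-180.0, 0.0, -0.0]
wrist_force: [-0.0, 0.2, 0.4]
grip_width: 0.0294
```

>>> apply_moves --moves '[{"dx": 0, "dy": 0, "dz": -0.2, "yaw": 0, "claw": 0.2}, {"dx": 0, "dy": 0, "dz": -0.5, "yaw": 0, "claw": 0.2}, {"dx": 0, "dy": 0, "dz": -0.7, "yaw": 0, "claw": 0.2}, {"dx": 0.1, "dy": 0.2, "dz": -0.7, "yaw": 0, "claw": 0.2}, {"dx": 0.2, "dy": 0.4, "dz": -0.3, "yaw": 0, "claw": 0.2}, {"dx": 0.4, "dy": 0.7, "dz": 0, "yaw": 0, "claw": 0.2}, {"dx": 0.5, "dy": 0.8, "dz": 0, "yaw": 0, "claw": 0.2}, {"dx": 0.5, "dy": 0.8, "dz": 0, "yaw": 0, "claw": 0.2}]'

```text
clock: 11.05
tcp_pos: [0.5786, 0.1791, 0.204]
orientation: [180.0, 0.1, 0.0]
wrist_force: [1.0, -0.1, -4.0]
grip_width: 0.0294
```

>>> apply_moves --moves '[{"dx": 0.5, "dy": 0.8, "dz": 0, "yaw": 0, "claw": 0.2}, {"dx": 0.5, "dy": 0.8, "dz": 0, "yaw": 0, "claw": 0.2}, {"dx": 0.4, "dy": 0.8, "dz": 0, "yaw": 0, "claw": 0.2}, {"dx": 0.4, "dy": 0.8, "dz": 0, "yaw": 0, "claw": 0.2}, {"dx": 0.2, "dy": 0.5, "dz": 0, "yaw": 0, "claw": 0.2}, {"dx": 0.1, "dy": 0.3, "dz": 0, "yaw": 0, "claw": 0.2}, {"dx": 0, "dy": 0.05, "dz": 0, "yaw": 0, "claw": 0.2}, {"dx": 0, "dy": 0, "dz": 0, "yaw": 0, "claw": 0.2}]'

```text
clock: 11.85
tcp_pos: [0.6619, 0.0196, 0.2039]
orientation: [-179.9, 0.1, 0.0]
wrist_force: [-0.4, 0.8, -2.9]
grip_width: 0.0296
```

```bash
python3 w.py w6 .24
```

```text
[0.6619 0.0196 0.2039] [-1.7991e+02  1.0000e-01  2.0000e-02] 0.02955543815624863
[   0  133   59   89 3167] [ 23.9 175.4] [0.713  0.1499 0.24  ] [0.6698 0.3867 0.008 ]
[ 264  132  118   76 4519] [312.4 167.6] [0.7164 0.0216 0.24  ] [0.6793 0.0285 0.008 ]
[ 192  210   62   45 2135] [222.9 231.6] [0.6862 0.0638 0.24  ] [0.595  0.1464 0.008 ]
[ 293  233   58   60 2698] [321.1 265.9] [0.6684 0.0177 0.24  ] [0.5453 0.0178 0.008 ]
[  92  261   64   31 1481] [121.5 277.5] [0.6621 0.1158 0.24  ] [0.5278 0.2917 0.008 ]
[311 324  29  26 507] [327.1 334. ] [0.6291 0.0146 0.24  ] [0.4356 0.0091 0.008 ]
```

View pics/w6.png

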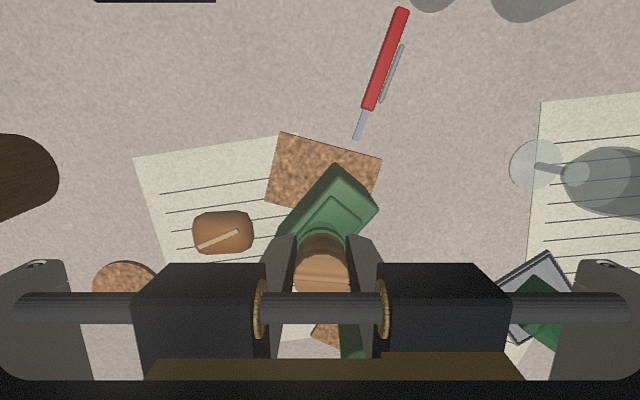

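The oblong flask is over its mat, whose corners are at (280,132), (382,158) and (264,204).

```bash
python3 - <<'E'
from h import *
p=[onz("wrist",q,.008)[:2] for q in [(280,132),(382,158),(264,204)]]
print((p[1]+p[2])/2,np.linalg.norm(p[0]-p[1]),np.linalg.norm(p[2]-p[0]))
u=(p[1]-p[0])/np.linalg.norm(p[1]-p[0]); v=np.array([u[1],-u[0]]); 
if v[0]>0: v=-v
print(p[0]+u*.065+v*.045, [observe()["tcp_pos"].round(4) for _ in range(3)])
E
```

```text
[0.66190804 0.01819019] 0.12719392533426577 0.09251337989368177
[0.66261969 0.01587214] [array([0.662 , 0.0208, 0.2041]), array([0.662 , 0.0208, 0.2041]), array([0.662 , 0.0208, 0.2041])]
```

>>> apply_moves --moves '[{"dx": 0.01, "dy": 0.06, "dz": 0.2, "yaw": 0, "claw": 0.2}, {"dx": 0, "dy": 0, "dz": 0.5, "yaw": 0, "claw": 0.2}, {"dx": 0, "dy": 0, "dz": 0.7, "yaw": 0, "claw": 0.2}, {"dx": 0, "dy": 0, "dz": 0.5, "yaw": 0, "claw": 0.2}, {"dx": 0, "dy": 0, "dz": 0.25, "yaw": 0, "claw": 0.2}, {"dx": 0, "dy": 0, "dz": 0.1, "yaw": 0, "claw": 0.2}, {"dx": 0, "dy": 0, "dz": 0.05, "yaw": 0, "claw": 0.2}, {"dx": 0, "dy": 0, "dz": 0, "yaw": 0, "claw": 0.2}]'

```text
clock: 12.7
tcp_pos: [0.6639, 0.0161, 0.1132]
orientation: [-180.0, -0.1, -0.0]
wrist_force: [-0.3, 0.2, -3.2]
grip_width: 0.0296
```

>>> apply_moves --moves '[{"dx": 0, "dy": 0, "dz": 0.03, "yaw": 0, "claw": 0.2}, {"dx": 0, "dy": 0, "dz": 0.02, "yaw": 0, "claw": 0.2}, {"dx": 0, "dy": 0, "dz": 0.0, "yaw": 0, "claw": 0.2}]'

```text
clock: 13.0
tcp_pos: [0.6633, 0.0158, 0.1107]
orientation: [-180.0, -0.0, -0.0]
wrist_force: [0.3, 0.9, -5.0]
grip_width: 0.0294
```

>>> apply_moves --moves '[{"dx": 0, "dy": -0.03, "dz": 0.03, "yaw": 0, "claw": 0.2}, {"dx": 0, "dy": 0, "dz": 0.03, "yaw": 0, "claw": 0.2}, {"dx": 0, "dy": 0, "dz": 0.0, "yaw": 0, "claw": 0.2}]'

```text
clock: 13.3
tcp_pos: [0.6634, 0.0174, 0.1083]
orientation: [-180.0, -0.0, -0.0]
wrist_force: [-0.4, 0.7, -0.7]
grip_width: 0.0296
```

>>> apply_moves --moves '[{"dx": 0, "dy": 0, "dz": 0, "yaw": 0, "claw": 0.5}, {"dx": 0, "dy": 0, "dz": 0, "yaw": 0, "claw": 0.7}, {"dx": 0, "dy": 0, "dz": 0, "yaw": 0, "claw": 0.75}, {"dx": 0, "dy": 0, "dz": -0.5, "yaw": 0, "claw": 0.75}, {"dx": 0, "dy": 0, "dz": -1, "yaw": 0, "claw": 0.75}, {"dx": 0, "dy": 0, "dz": -1, "yaw": 0, "claw": 0.75}, {"dx": -0.5, "dy": 0.1, "dz": -1, "yaw": 0, "claw": 0.75}, {"dx": -0.8, "dy": 0.2, "dz": -0.5, "yaw": 0, "claw": 0.75}]'

```text
clock: 14.1
tcp_pos: [0.6136, 0.006, 0.2718]
orientation: [-179.9, -0.5, 0.0]
wrist_force: [-0.1, -0.2, 0.8]
grip_width: 0.0698
```

>>> apply_moves --moves '[{"dx": -1, "dy": 0.2, "dz": 0, "yaw": 0, "claw": 0.75}, {"dx": -1, "dy": 0.2, "dz": 0, "yaw": 0, "claw": 0.75}, {"dx": -0.8, "dy": 0.2, "dz": 0, "yaw": 0, "claw": 0.75}, {"dx": -0.6, "dy": 0.1, "dz": 0, "yaw": 0, "claw": 0.75}, {"dx": -0.4, "dy": 0.2, "dz": 0, "yaw": 0, "claw": 0.75}, {"dx": 0, "dy": 0, "dz": 0, "yaw": 0, "claw": 0.75}]'

```text
clock: 14.7
tcp_pos: [0.4575, -0.0321, 0.2686]
orientation: [179.9, -0.0, -0.2]
wrist_force: [0.7, -0.5, -0.8]
grip_width: 0.0698
```

```bash
python3 w.py w7 .158
```

```text
[ 0.4575 -0.0321  0.2686] [ 1.7994e+02 -1.0000e-02 -1.7000e-01] 0.06982345886193089
[  0   0  23  45 575] [ 9.1 21.2] [0.6116 0.2232 0.158 ] [0.6546 0.3628 0.008 ]
[225   0  41  49 717] [238.   25.4] [0.6078 0.0341 0.158 ] [0.6488 0.071  0.008 ]
[ 276    0   61   65 2142] [310.1  32.6] [ 0.6023 -0.0257  0.158 ] [ 0.6403 -0.0213  0.008 ]
[ 152   41   63   49 2326] [183.6  65.3] [0.5776 0.0833 0.158 ] [0.6022 0.1469 0.008 ]
[  58  107   74   71 4002] [ 94.3 141.9] [0.5133 0.1736 0.158 ] [0.5029 0.2862 0.008 ]
[ 276  130   90   90 3149] [320.2 175.6] [ 0.481  -0.0336  0.158 ] [ 0.4532 -0.0335  0.008 ]
[ 517  143   45   29 1004] [539.5 156.6] [ 0.4981 -0.2382  0.158 ] [ 0.4794 -0.3491  0.008 ]
[239 359  67  21 445] [271.2 369.9] [0.2538 0.0242 0.158 ] [0.1026 0.0557 0.008 ]
[300 359  34  22 226] [315.9 367.4] [ 0.2571 -0.0276  0.158 ] [ 0.1076 -0.0242  0.008 ]
[326 359  61  21 431] [355.8 369.2] [ 0.2543 -0.0736  0.158 ] [ 0.1032 -0.0952  0.008 ]
```

View pics/w7.png

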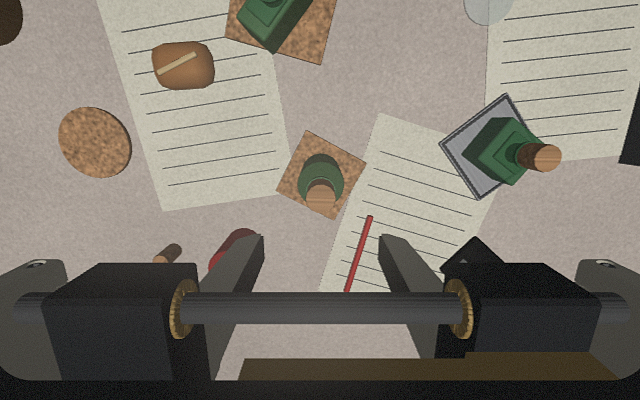

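The round flask's cork disc is at about (321,200) on the square mat. The oblong flask stands on its mat, the square flask on the tray at (500,150), and the round mat at (94,142) is clear.

```bash
python3 - <<'E'
from h import *
for q in [(321,198),(321,201)]: print(onz("wrist",q,.158))
print(onz("wrist",(545,158),.118))
E
```

```text
[ 0.46096267 -0.03334177  0.158     ]
[ 0.45795186 -0.03333266  0.158     ]
[ 0.49378918 -0.27285424  0.118     ]
```

>>> apply_moves --moves '[{"dx": 0.05, "dy": 0, "dz": 0.3, "yaw": 0, "claw": 0.75}, {"dx": 0, "dy": 0, "dz": 0.8, "yaw": 0, "claw": 0.75}, {"dx": 0, "dy": 0, "dz": 0.9, "yaw": 0, "claw": 0.75}, {"dx": 0, "dy": 0, "dz": 0.8, "yaw": 0, "claw": 0.75}, {"dx": 0, "dy": 0, "dz": 0.5, "yaw": 0, "claw": 0.75}, {"dx": 0, "dy": 0, "dz": 0.2, "yaw": 0, "claw": 0.75}, {"dx": 0, "dy": 0, "dz": 0, "yaw": 0, "claw": 0.75}]'

```text
clock: 15.45
tcp_pos: [0.4618, -0.0304, 0.127]
orientation: [-180.0, 0.1, -0.0]
wrist_force: [1.1, -0.1, 0.4]
grip_width: 0.0695
```

```bash
python3 w.py w8 .158
```

```text
[ 0.4618 -0.0304  0.127 ] [-1.7997e+02  7.0000e-02 -0.0000e+00] 0.06954824529713871
[  54    0  108   79 6188] [109.6  39.3] [0.5683 0.0543 0.158 ] [0.6034 0.1507 0.008 ]
[186   0  54  17 321] [215.6   5.2] [0.5805 0.0097 0.158 ] [0.6292 0.0564 0.008 ]
[ 254    0   80   42 2237] [297.7  16.2] [ 0.5766 -0.0229  0.158 ] [ 0.6209 -0.0126  0.008 ]
[   0  110   48   98 3446] [ 19.2 162.5] [0.5179 0.1054 0.158 ] [0.4968 0.2588 0.008 ]
[ 258  140  132  101 4376] [320.3 187. ] [ 0.5063 -0.0319  0.158 ] [ 0.4722 -0.0316  0.008 ]
[ 296  231   57   61 2618] [323.7 265.4] [ 0.4658 -0.0335  0.158 ] [ 0.3866 -0.035   0.008 ]
[239 359  43  21 307] [259.8 370. ] [0.4006 0.0024 0.158 ] [0.2487 0.0409 0.008 ]
[301 359  61  21 289] [330.2 369.4] [ 0.4009 -0.0373  0.158 ] [ 0.2494 -0.043   0.008 ]
```

View pics/w8.png

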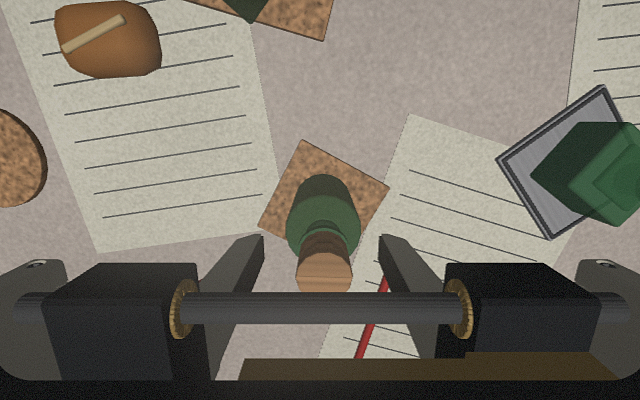

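The cork disc at (324,272) is nearly centred between the fingers, so I'll grip it.

>>> apply_moves --force 30 --moves '[{"dx": 0, "dy": 0.05, "dz": 0, "yaw": 0, "claw": 0.75}, {"dx": 0, "dy": 0, "dz": 0, "yaw": 0, "claw": 0.2}, {"dx": 0, "dy": 0, "dz": 0, "yaw": 0, "claw": 0.2}, {"dx": 0, "dy": 0, "dz": 0, "yaw": 0, "claw": 0.2}, {"dx": 0, "dy": 0, "dz": 0, "yaw": 0, "claw": 0.2}, {"dx": 0, "dy": 0, "dz": 0, "yaw": 0, "claw": 0.2}, {"dx": 0, "dy": 0, "dz": 0, "yaw": 0, "claw": 0.2}]'

```text
clock: 16.2
tcp_pos: [0.4612, -0.0326, 0.1279]
orientation: [-180.0, -0.0, -0.0]
wrist_force: [-0.2, 0.3, 0.5]
grip_width: 0.0297
```

>>> apply_moves --moves '[{"dx": 0, "dy": 0, "dz": -0.2, "yaw": 0, "claw": 0.2}, {"dx": 0, "dy": 0, "dz": -0.5, "yaw": 0, "claw": 0.2}, {"dx": 0, "dy": 0, "dz": -0.7, "yaw": 0, "claw": 0.2}, {"dx": 0, "dy": -0.2, "dz": -0.4, "yaw": 0, "claw": 0.2}, {"dx": 0.1, "dy": -0.5, "dz": -0.2, "yaw": 0, "claw": 0.2}, {"dx": 0.1, "dy": -0.7, "dz": 0, "yaw": 0, "claw": 0.2}, {"dx": 0.1, "dy": -0.9, "dz": 0, "yaw": 0, "claw": 0.2}, {"dx": 0.1, "dy": -0.9, "dz": 0, "yaw": 0, "claw": 0.2}]'

```text
clock: 17.0
tcp_pos: [0.4765, 0.0956, 0.2077]
orientation: [180.0, 0.1, -0.1]
wrist_force: [0.1, -0.4, -4.5]
grip_width: 0.0296
```

>>> apply_moves --moves '[{"dx": 0.1, "dy": -0.9, "dz": 0, "yaw": 0, "claw": 0.2}, {"dx": 0.1, "dy": -0.9, "dz": 0, "yaw": 0, "claw": 0.2}, {"dx": 0.1, "dy": -0.9, "dz": 0, "yaw": 0, "claw": 0.2}, {"dx": 0.1, "dy": -0.9, "dz": 0, "yaw": 0, "claw": 0.2}, {"dx": 0.1, "dy": -0.7, "dz": 0, "yaw": 0, "claw": 0.2}, {"dx": 0.1, "dy": -0.4, "dz": 0, "yaw": 0, "claw": 0.2}, {"dx": 0, "dy": -0.1, "dz": 0, "yaw": 0, "claw": 0.2}, {"dx": 0, "dy": 0, "dz": 0, "yaw": 0, "claw": 0.2}]'

```text
clock: 17.8
tcp_pos: [0.5005, 0.2866, 0.2072]
orientation: [179.9, 0.1, 0.0]
wrist_force: [0.1, -0.6, -3.1]
grip_width: 0.0295
```

```bash
python3 w.py w9 .238
```

```text
[0.5005 0.2866 0.2072] [1.7991e+02 1.1000e-01 0.0000e+00] 0.029527683940392756
[    0     0   262    92 15797] [115.2  36.1] [0.6083 0.3688 0.238 ] [0.6638 0.5116 0.008 ]
[ 489    0   91   80 3381] [527.3  31.3] [0.6099 0.2007 0.238 ] [0.6683 0.0562 0.008 ]
[552  67  55  28 538] [582.9  83.8] [0.5899 0.1731 0.238 ] [ 0.6142 -0.0183  0.008 ]
[ 414   70   71   54 2924] [448.4  96.2] [0.585 0.23  0.238] [0.6008 0.1356 0.008 ]
[ 279  141   78   64 2751] [315.9 166.5] [0.5546 0.2872 0.238 ] [0.5186 0.2906 0.008 ]
[ 508  167  111   97 5675] [562.8 215.2] [0.531  0.1686 0.238 ] [ 0.4545 -0.0307  0.008 ]
[ 293  230   57   62 2782] [320.9 263.9] [0.5054 0.285  0.238 ] [0.3851 0.2845 0.008 ]
[503 340  42  41 914] [524.2 361.5] [0.4446 0.171  0.238 ] [ 0.2207 -0.024   0.008 ]
[296 359  47  21 353] [320.1 369.3] [0.4396 0.2854 0.238 ] [0.2071 0.2858 0.008 ]
```

View pics/w9.png

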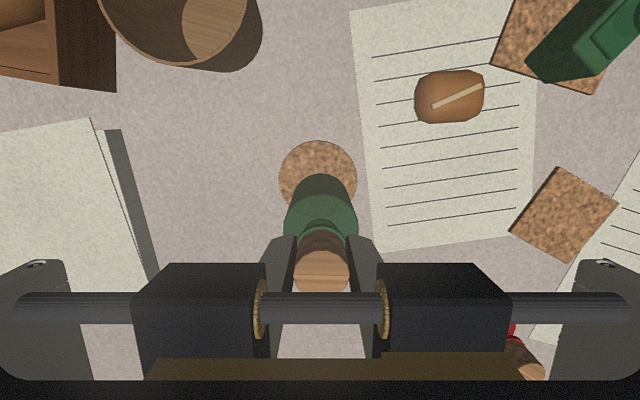

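The round flask is above the round mat, which spans columns 279–357 with its top at row 141, putting its centre at about (318,180). The square mat is bare.

```bash
python3 - <<'E'
from h import *
p=onz("wrist",(318,141),.008);print(onz("wrist",(318,180),.008),p-[.05,0,0],onz("wrist",(321,272),.238))
print(observe()["tcp_pos"])
E
```

```text
[0.5020332  0.28665177 0.008     ] [0.50016021 0.28639714 0.008     ] [0.50107324 0.28373554 0.238     ]
[0.50087178 0.28543038 0.20732006]
```

>>> apply_moves --moves '[{"dx": 0, "dy": -0.03, "dz": 0.2, "yaw": 0, "claw": 0.2}, {"dx": 0, "dy": 0, "dz": 0.4, "yaw": 0, "claw": 0.2}, {"dx": 0, "dy": 0, "dz": 0.5, "yaw": 0, "claw": 0.2}, {"dx": 0, "dy": 0, "dz": 0.4, "yaw": 0, "claw": 0.2}, {"dx": 0, "dy": 0, "dz": 0.2, "yaw": 0, "claw": 0.2}, {"dx": 0, "dy": 0, "dz": 0.1, "yaw": 0, "claw": 0.2}, {"dx": 0, "dy": 0, "dz": 0.05, "yaw": 0, "claw": 0.2}, {"dx": 0, "dy": 0, "dz": 0, "yaw": 0, "claw": 0.2}]'

```text
clock: 18.65
tcp_pos: [0.5017, 0.2883, 0.1343]
orientation: [-180.0, -0.0, -0.1]
wrist_force: [-0.6, 0.0, -4.2]
grip_width: 0.0296
```

>>> apply_moves --moves '[{"dx": 0, "dy": 0, "dz": 0.03, "yaw": 0, "claw": 0.2}, {"dx": 0, "dy": 0, "dz": 0.02, "yaw": 0, "claw": 0.2}, {"dx": 0, "dy": 0, "dz": 0.0, "yaw": 0, "claw": 0.2}]'

```text
clock: 18.95
tcp_pos: [0.5015, 0.2884, 0.1321]
orientation: [-180.0, -0.0, -0.0]
wrist_force: [0.5, 0.3, -4.2]
grip_width: 0.0295
```

>>> apply_moves --moves '[{"dx": 0, "dy": 0, "dz": 0.05, "yaw": 0, "claw": 0.2}, {"dx": 0, "dy": 0, "dz": 0.03, "yaw": 0, "claw": 0.2}, {"dx": 0, "dy": 0, "dz": 0.0, "yaw": 0, "claw": 0.2}]'

```text
clock: 19.25
tcp_pos: [0.5012, 0.2882, 0.1284]
orientation: [180.0, 0.0, -0.0]
wrist_force: [-0.3, 0.7, -3.7]
grip_width: 0.0297
```

>>> apply_moves --moves '[{"dx": 0, "dy": 0, "dz": 0.03, "yaw": 0, "claw": 0.2}, {"dx": 0, "dy": 0, "dz": 0.0, "yaw": 0, "claw": 0.2}]'

```text
clock: 19.45
tcp_pos: [0.5016, 0.2885, 0.128]
orientation: [-180.0, -0.0, -0.0]
wrist_force: [-0.4, 0.4, -1.1]
grip_width: 0.0295
```

>>> apply_moves --moves '[{"dx": 0, "dy": 0, "dz": 0, "yaw": 0, "claw": 0.5}, {"dx": 0, "dy": 0, "dz": 0, "yaw": 0, "claw": 0.7}, {"dx": 0, "dy": 0, "dz": 0, "yaw": 0, "claw": 0.75}, {"dx": 0, "dy": 0, "dz": -0.5, "yaw": 0, "claw": 0.75}, {"dx": 0, "dy": 0, "dz": -1, "yaw": 0, "claw": 0.75}, {"dx": 0, "dy": 0.2, "dz": -1, "yaw": 0, "claw": 0.75}, {"dx": 0, "dy": 0.7, "dz": -0.5, "yaw": 0, "claw": 0.75}, {"dx": 0, "dy": 1, "dz": 0, "yaw": 0, "claw": 0.75}]'

```text
clock: 20.25
tcp_pos: [0.503, 0.2154, 0.2515]
orientation: [-179.7, -0.5, 0.2]
wrist_force: [0.4, -0.1, -0.9]
grip_width: 0.0699
```

>>> apply_moves --moves '[{"dx": 0, "dy": 1, "dz": 0, "yaw": 0, "claw": 0.75}, {"dx": 0, "dy": 1, "dz": 0, "yaw": 0, "claw": 0.75}, {"dx": 0, "dy": 1, "dz": 0, "yaw": 0, "claw": 0.75}, {"dx": 0, "dy": 1, "dz": 0, "yaw": 0, "claw": 0.75}, {"dx": 0, "dy": 1, "dz": 0, "yaw": 0, "claw": 0.75}, {"dx": 0, "dy": 1, "dz": 0, "yaw": 0, "claw": 0.75}, {"dx": 0, "dy": 1, "dz": 0, "yaw": 0, "claw": 0.75}, {"dx": 0, "dy": 1, "dz": 0, "yaw": 0, "claw": 0.75}]'

```text
clock: 21.05
tcp_pos: [0.5011, -0.1093, 0.2479]
orientation: [180.0, -0.1, -0.0]
wrist_force: [0.3, 0.9, -0.2]
grip_width: 0.0698
```

>>> apply_moves --moves '[{"dx": -0.1, "dy": 1, "dz": 0, "yaw": 0, "claw": 0.75}, {"dx": -0.1, "dy": 1, "dz": 0, "yaw": 0, "claw": 0.75}, {"dx": 0, "dy": 1, "dz": 0, "yaw": 0, "claw": 0.75}, {"dx": 0, "dy": 0.8, "dz": 0.2, "yaw": 0, "claw": 0.75}, {"dx": 0, "dy": 0.35, "dz": 0.4, "yaw": 0, "claw": 0.75}, {"dx": 0, "dy": 0.1, "dz": 0.5, "yaw": 0, "claw": 0.75}, {"dx": 0, "dy": 0, "dz": 0.4, "yaw": 0, "claw": 0.75}, {"dx": 0, "dy": 0, "dz": 0, "yaw": 0, "claw": 0.75}]'

```text
clock: 21.85
tcp_pos: [0.4915, -0.2772, 0.1854]
orientation: [-179.9, 0.3, -0.1]
wrist_force: [-0.7, 0.3, 0.1]
grip_width: 0.0699
```

```bash
python3 w.py w10 .118
```

```text
[ 0.4915 -0.2772  0.1854] [-1.7986e+02  2.5000e-01 -6.0000e-02] 0.06989554216287724
[  38    0   67   85 3796] [78.2 42.5] [ 0.619  -0.1067  0.118 ] [ 0.6436 -0.025   0.008 ]
[  72  162  104  101 6387] [121.8 213.5] [ 0.4912 -0.1137  0.118 ] [ 0.4554 -0.0354  0.008 ]
[302 196  35  33 892] [319.1 211.9] [ 0.4923 -0.2774  0.118 ] [ 0.457  -0.2765  0.008 ]
```

View pics/w10.png

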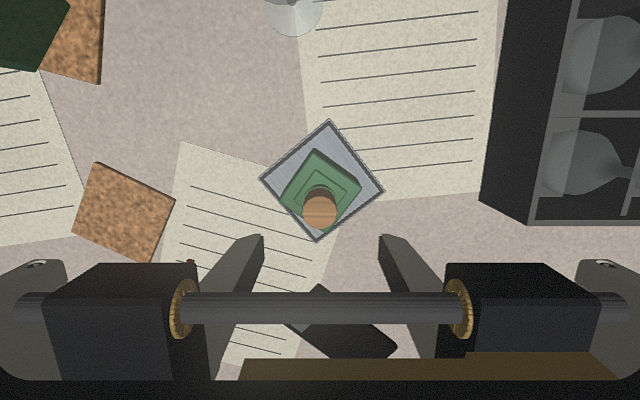

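The square flask stands upright on the tray, with its cork at (319,212), in line with the fingers. I'll go down and grip it.

>>> apply_moves --moves '[{"dx": 0, "dy": 0, "dz": 0.5, "yaw": 0, "claw": 0.75}, {"dx": 0, "dy": 0, "dz": 0.8, "yaw": 0, "claw": 0.75}, {"dx": 0, "dy": 0, "dz": 0.7, "yaw": 0, "claw": 0.75}, {"dx": 0, "dy": 0, "dz": 0.4, "yaw": 0, "claw": 0.75}, {"dx": 0, "dy": 0, "dz": 0, "yaw": 0, "claw": 0.6}, {"dx": 0, "dy": 0, "dz": 0, "yaw": 0, "claw": 0.2}, {"dx": 0, "dy": 0, "dz": 0, "yaw": 0, "claw": 0.2}, {"dx": 0, "dy": 0, "dz": 0, "yaw": 0, "claw": 0.2}]'

```text
clock: 22.7
tcp_pos: [0.494, -0.2781, 0.093]
orientation: [179.9, -0.2, -0.0]
wrist_force: [-0.5, 0.3, 0.1]
grip_width: 0.0424
```

>>> apply_moves --moves '[{"dx": 0, "dy": 0, "dz": 0, "yaw": 0, "claw": 0.2}, {"dx": 0, "dy": 0, "dz": 0, "yaw": 0, "claw": 0.2}, {"dx": 0, "dy": 0, "dz": 0, "yaw": 0, "claw": 0.2}]'

```text
clock: 23.0
tcp_pos: [0.4934, -0.2768, 0.0921]
orientation: [-180.0, -0.0, -0.0]
wrist_force: [-0.4, 3.1, 4.6]
grip_width: 0.0295
```

>>> apply_moves --moves '[{"dx": 0, "dy": 0, "dz": -0.2, "yaw": 0, "claw": 0.2}, {"dx": 0, "dy": 0, "dz": -0.5, "yaw": 0, "claw": 0.2}, {"dx": 0, "dy": 0, "dz": -0.7, "yaw": 0, "claw": 0.2}, {"dx": 0, "dy": -0.2, "dz": -0.4, "yaw": 0, "claw": 0.2}, {"dx": -0.1, "dy": -0.5, "dz": -0.2, "yaw": 0, "claw": 0.2}, {"dx": -0.1, "dy": -0.7, "dz": 0, "yaw": 0, "claw": 0.2}, {"dx": -0.2, "dy": -0.8, "dz": 0, "yaw": 0, "claw": 0.2}, {"dx": -0.2, "dy": -0.8, "dz": 0, "yaw": 0, "claw": 0.2}]'

```text
clock: 23.8
tcp_pos: [0.4671, -0.1551, 0.1706]
orientation: [-179.9, 0.2, -0.0]
wrist_force: [0.9, 0.8, -3.6]
grip_width: 0.0291
```

>>> apply_moves --moves '[{"dx": -0.2, "dy": -0.8, "dz": 0, "yaw": 0, "claw": 0.2}, {"dx": -0.1, "dy": -0.8, "dz": 0, "yaw": 0, "claw": 0.2}, {"dx": -0.1, "dy": -0.7, "dz": 0, "yaw": 0, "claw": 0.2}, {"dx": 0, "dy": -0.5, "dz": 0, "yaw": 0, "claw": 0.2}, {"dx": 0, "dy": -0.25, "dz": 0, "yaw": 0, "claw": 0.2}, {"dx": 0, "dy": -0.05, "dz": 0, "yaw": 0, "claw": 0.2}, {"dx": 0, "dy": 0, "dz": 0, "yaw": 0, "claw": 0.2}]'

```text
clock: 24.5
tcp_pos: [0.4527, -0.0342, 0.1712]
orientation: [180.0, 0.0, -0.1]
wrist_force: [0.3, -0.6, -4.2]
grip_width: 0.0298
```

```bash
python3 w.py w11 .2
```

```text
[ 0.4527 -0.0342  0.1712] [ 1.7996e+02  5.0000e-02 -5.0000e-02] 0.029798289402134925
[191   0  56  21 478] [217.8   7.1] [0.5715 0.0057 0.2   ] [0.633  0.0639 0.008 ]
[ 260    0   69   43 2028] [297.7  17.5] [ 0.5677 -0.0266  0.2   ] [ 0.6239 -0.0137  0.008 ]
[  90    8   89   67 4443] [135.5  41.2] [0.5591 0.0412 0.2   ] [0.6032 0.1493 0.008 ]
[   0   97   77   92 3236] [ 42.6 141. ] [0.5184 0.0904 0.2   ] [0.5053 0.2676 0.008 ]
[ 262  129  116   83 3467] [317.1 167.6] [ 0.506  -0.0342  0.2   ] [ 0.4755 -0.032   0.008 ]
[ 293  226   57   66 2773] [320.9 261.6] [ 0.4577 -0.0359  0.2   ] [ 0.3595 -0.036   0.008 ]
[270 359  32  21 211] [284.6 369.6] [ 0.3897 -0.015   0.2   ] [0.1958 0.0143 0.008 ]
```

View pics/w11.png

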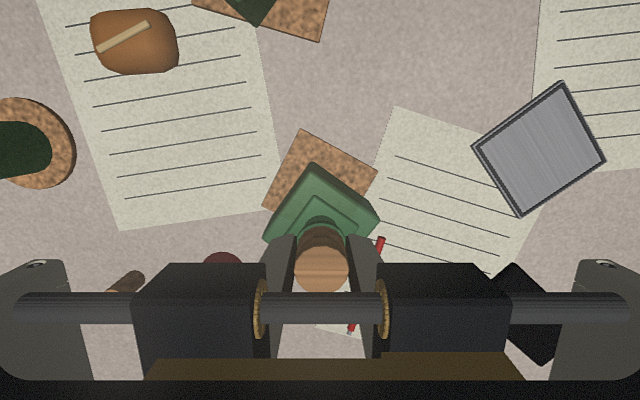

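The square flask is over its mat. The visible corners are the top one at (301,129), right at (378,169) and left at (262,208).

```bash
python3 - <<'E'
from h import *
p=[onz("wrist",q,.008)[:2] for q in [(301,129),(378,169),(262,208)]]
print((p[1]+p[2])/2,np.linalg.norm(p[0]-p[1]),np.linalg.norm(p[2]-p[0]),observe()["tcp_pos"])
E
```

```text
[ 0.45120505 -0.03466806] 0.09603589359027333 0.10083105860946356 [ 0.45286762 -0.03481505  0.17126831]
```

>>> apply_moves --moves '[{"dx": 0, "dy": -0.03, "dz": 0.2, "yaw": 0, "claw": 0.2}, {"dx": 0, "dy": 0, "dz": 0.4, "yaw": 0, "claw": 0.2}, {"dx": 0, "dy": 0, "dz": 0.5, "yaw": 0, "claw": 0.2}, {"dx": 0, "dy": 0, "dz": 0.4, "yaw": 0, "claw": 0.2}, {"dx": 0, "dy": 0, "dz": 0.2, "yaw": 0, "claw": 0.2}, {"dx": 0, "dy": 0, "dz": 0.1, "yaw": 0, "claw": 0.2}, {"dx": 0, "dy": 0, "dz": 0.05, "yaw": 0, "claw": 0.2}, {"dx": 0, "dy": 0, "dz": 0, "yaw": 0, "claw": 0.2}]'

```text
clock: 25.35
tcp_pos: [0.4535, -0.0326, 0.0977]
orientation: [-180.0, -0.0, -0.1]
wrist_force: [0.2, -0.4, -3.8]
grip_width: 0.0296
```

>>> apply_moves --moves '[{"dx": 0, "dy": 0, "dz": 0.03, "yaw": 0, "claw": 0.2}, {"dx": 0, "dy": 0, "dz": 0.03, "yaw": 0, "claw": 0.2}, {"dx": 0, "dy": 0, "dz": 0.0, "yaw": 0, "claw": 0.2}]'

```text
clock: 25.65
tcp_pos: [0.4533, -0.0324, 0.0953]
orientation: [-180.0, -0.0, -0.0]
wrist_force: [-0.2, 1.4, -4.3]
grip_width: 0.029
```

>>> apply_moves --moves '[{"dx": 0, "dy": 0, "dz": 0.05, "yaw": 0, "claw": 0.2}, {"dx": 0, "dy": 0, "dz": 0.0, "yaw": 0, "claw": 0.2}, {"dx": 0, "dy": 0, "dz": 0.0, "yaw": 0, "claw": 0.2}]'

```text
clock: 25.95
tcp_pos: [0.4531, -0.0324, 0.093]
orientation: [-180.0, 0.0, -0.0]
wrist_force: [0.7, -0.8, -3.8]
grip_width: 0.0294
```

>>> apply_moves --moves '[{"dx": 0, "dy": 0, "dz": 0.03, "yaw": 0, "claw": 0.2}, {"dx": 0, "dy": 0, "dz": 0.0, "yaw": 0, "claw": 0.2}, {"dx": 0, "dy": 0, "dz": 0.0, "yaw": 0, "claw": 0.2}]'

```text
clock: 26.25
tcp_pos: [0.4534, -0.0323, 0.0921]
orientation: [-180.0, -0.0, -0.0]
wrist_force: [0.3, 0.6, -0.9]
grip_width: 0.0297
```

>>> apply_moves --moves '[{"dx": 0, "dy": 0, "dz": 0, "yaw": 0, "claw": 0.5}, {"dx": 0, "dy": 0, "dz": 0, "yaw": 0, "claw": 0.7}, {"dx": 0, "dy": 0, "dz": 0, "yaw": 0, "claw": 0.75}, {"dx": 0, "dy": 0, "dz": -0.5, "yaw": 0, "claw": 0.75}, {"dx": 0, "dy": 0, "dz": -1, "yaw": 0, "claw": 0.75}, {"dx": 0, "dy": 0, "dz": -1, "yaw": 0, "claw": 0.75}, {"dx": 0, "dy": 0.5, "dz": -1, "yaw": 0, "claw": 0.75}, {"dx": 0, "dy": 1, "dz": -0.5, "yaw": 0, "claw": 0.75}]'

```text
clock: 27.05
tcp_pos: [0.4552, -0.0901, 0.2557]
orientation: [-179.9, -0.4, 0.4]
wrist_force: [2.3, -0.8, -0.9]
grip_width: 0.0697
```

>>> apply_moves --moves '[{"dx": 0, "dy": 1, "dz": 0, "yaw": 0, "claw": 0.75}, {"dx": 0, "dy": 1, "dz": 0, "yaw": 0, "claw": 0.75}, {"dx": 0, "dy": 1, "dz": 0, "yaw": 0, "claw": 0.75}, {"dx": 0, "dy": 1, "dz": 0, "yaw": 0, "claw": 0.75}, {"dx": 0, "dy": 1, "dz": 0, "yaw": 0, "claw": 0.75}, {"dx": 0, "dy": 1, "dz": 0, "yaw": 0, "claw": 0.75}, {"dx": 0, "dy": 0.5, "dz": 0, "yaw": 0, "claw": 0.75}, {"dx": 0, "dy": 0, "dz": 0, "yaw": 0, "claw": 0.75}]'

```text
clock: 27.85
tcp_pos: [0.4513, -0.3564, 0.2513]
orientation: [179.9, 0.1, -0.4]
wrist_force: [-0.5, 0.6, -0.7]
grip_width: 0.0693
```

```bash
python3 - <<'E'
from h import *
im=get_image("top"); cv2.imwrite("pics/top1.png",im)
hsv=cv2.cvtColor(im,cv2.COLOR_BGR2HSV)
m=cv2.inRange(hsv,(5,75,50),(18,255,255))
n,l,s,c=cv2.connectedComponentsWithStats(m)
for i in range(1,n):
    if 80<s[i,4]<2500 and c[i][1]<300: print(s[i],c[i].round(1),[onz("top",c[i],h).round(3)[:2] for h in(.112,.132,.152)])
v=np.vstack([cv2.resize(im[110:270,180:480],None,fx=2,fy=2,interpolation=cv2.INTER_CUBIC),cv2.resize(get_image("scene")[110:250,180:480],None,fx=2,fy=2,interpolation=cv2.INTER_CUBIC)])
cv2.imwrite("pics/fin.png",v)
E
```

```text
[433   0 207   8 867] [565.9   2.1] [array([ 1.015, -0.548]), array([ 1.   , -0.534]), array([ 0.985, -0.52 ])]
[ 139  100   59   57 2267] [168.6 127. ] [array([0.669, 0.39 ]), array([0.662, 0.382]), array([0.655, 0.375])]
[301 125  38  38 649] [317.4 140.5] [array([0.647, 0.05 ]), array([0.641, 0.05 ]), array([0.635, 0.05 ])]
[327 136  31  36 541] [344.4 155. ] [array([ 0.615, -0.013]), array([ 0.609, -0.011]), array([ 0.604, -0.01 ])]
[265 159  30  22 538] [279.1 169.3] [array([0.577, 0.135]), array([0.573, 0.133]), array([0.568, 0.131])]
[200 188  40  40 601] [223.9 209.5] [array([0.483, 0.253]), array([0.48 , 0.249]), array([0.478, 0.244])]
[196 193  17  14 183] [204.3 199.6] [array([0.504, 0.298]), array([0.501, 0.293]), array([0.498, 0.287])]
[321 204  53  54 818] [346.1 231.9] [array([ 0.44 , -0.019]), array([ 0.438, -0.017]), array([ 0.437, -0.016])]
[346 221  13  13 139] [351.7 227. ] [array([ 0.451, -0.031]), array([ 0.449, -0.029]), array([ 0.447, -0.027])]
[288 269  15  15 173] [294.9 275.9] [array([0.341, 0.091]), array([0.342, 0.09 ]), array([0.343, 0.089])]
[244 273  13   9  87] [249.8 276.9] [array([0.337, 0.189]), array([0.338, 0.186]), array([0.338, 0.183])]
```

View pics/fin.png

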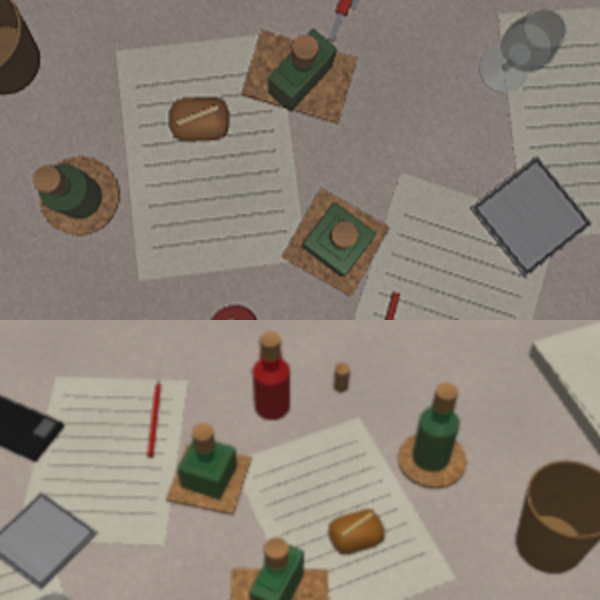

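All three flasks stand upright on the mats of their own shape. In the same top view, the corks are within about 5 mm of the mat centres: round (0.498,0.287) vs (0.500,0.289), square (0.451,-0.031) vs (0.451,-0.031), and oblong at about (332,133) px. The arm is clear, so I'm handing in.

```bash
python3 -c "
from plant import *
print(sign_off())"
```

```text
the job is handed in; nothing more can be done
None
```

All three flasks now stand upright on the mats of their own shape, and the job was handed in at about 28 s on the robot's clock. I parked the square flask on the tray, took the oblong flask to the oblong mat and the round flask to the round mat, then put the square flask on the square mat. Each one was lowered in small steps, until the wrist force showed the mat or tray was carrying the weight, before I let go.

**Centring:** in the last top view, the round flask's cork is about 3 mm from its mat's centre and the square flask's within about 1 mm. For the oblong flask my colour search found no separate cork, so I read its position by eye as roughly 5 mm off. The limit is 15 mm.

**Agreement between views:** wrist and top camera estimates of the mat centres differed by 2–5 mm. I aimed between them.

**Rest of the scene:** the bread, tub and red look-alike measured the same in the top view before and after. The glass looks undisturbed in the last picture, but I did not measure it again. The gripper was open and well clear of everything at the end, and handing in gave no verdict.

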